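# Crank a screw slide to the pointed rider

## Task

Crank the handwheel of the screw slide until the pointer of the carriage stands opposite the pointed rider on its scale (not the square-nosed rider), then let go of the crank. Move the carriage only with the handwheel; do not push it directly.

Things in the scene. Friction and masses are not known exactly. Their poses are not given: they have to be found in the camera images.
- carriage: Light metal carriage, 84x66 mm, of a slide bolted to the table; carries an upright stop plate (top 84 mm over the table). A steel pointer juts 67 mm from its middle in its -x, over the scale. Origin: its middle, 31 mm over the table; pointer tip at the same y. Its y axis runs along the slide, away from the handwheel; z up. Starts near mid-scale; travel 86 mm either side of that.
- pointed_rider: Fixed steel rider on the dark scale ledge, 34 mm wide, 16 high, round screw head on top, three-cornered nose towards the carriage: the mark. Origin on its centre line at its underside, 20 mm over the table; axes parallel to the carriage's. Pointer is at it when its y in the carriage frame is 0. Starts 35 to 80 mm off, on either side; a square-nosed rider on the other side is of no account.
- knob_grip (a point): Middle of the upright black crank knob on the handwheel's rim, 130 mm over the table: vertical grip, 18 mm diameter, 45 mm tall (108 to 153 mm over the table; the wheel rim below is 106 mm high). It spins freely on its pin, so a gripper of fixed heading can hold it and lead it round a circle of 45 mm radius.
- wheel_axis (a point): Point on the handwheel's upright axis, level with knob_grip. The wheel is a flat steel disc, 112 mm diameter, on a grey gear head at one end of the slide. One turn moves the carriage 60 mm: clockwise seen from above moves it away from the wheel, anticlockwise towards it. Takes about 3 to 5 N at the knob; stays where it is left.

How it is judged (in metres and radians):
At the end, for the whole second after the job is handed in: The carriage's pointer stands within 10 mm of the centre line of the pointed rider, measured along the slide, and the carriage is at rest (y of pointed_rider in the frame of carriage between -0.01 and 0.01 m and linear speed of carriage below 0.005 m/s); the robot touches nothing.
It fails at once if the robot pushes the carriage directly (more than 3 N) (contact force between any of the fingers, the arm and carriage above 3 N).
It also fails if it takes over 38 s, if anything falls off the work surface, if the arm or the gripper's body presses on something with over 40 N, if the wrist force passes 120 N, or if a joint passes its speed limit or range.

## Robot

A 6-joint arm with a two-finger parallel gripper is mounted at the origin on a cart in front of the work surface, level with it; the furniture and walls round the work are solid. World frame = base frame: x ahead of the robot, y to its left, z up, the work surface at z = 0. Lengths are in m, angles in degrees, forces in N, time in s.
With the tool pointing down it reaches from about 0.375 to 0.9 m from the base axis. Payload 3.1 kg.
Tool frame: the origin (TCP) lies on the centre line of the jaws, within the pads' length; the fingertips stand 25 mm ahead of it and the grasp point (between the pads) lies 6 mm ahead of it; z points along the fingers, y is the line along which they close (so a half turn about z gives the same grasp; the last joint's range is limited). The gripper opens to 87 mm and grips with 3 to 60 N. Pads are 19 mm wide; open, the fingers measure 117 mm over their backs; the gripper's body (75 mm by 190 mm) begins 51 mm behind the grasp point.
Start: joints at [-78.581, 30.224, 82.088, -0, 67.689, -10.227], TCP at [0.231, -0.581, 0.248] pointing down, gripper open.
Joint ranges: [-176.69, 176.69], [-43.24, 126.21], [12.49, 139.97], [-82, 262], [0, 151.66], [-163.58, 163.58]. Speed limits (degrees/s): [159.86, 159.86, 180, 180, 180, 180].

## Interface

Orientations are given as a 3x3 rotation matrix whose columns are the frame's x, y, z axes.
In Python, from rig import * gives the robot as it stands.
- The arm moves only by the tool step_arm, never from a script. Its argument "steps" is a list of rows, each a list of 7 numbers: the shift along the tool's x, y, z normalised to -1 to 1, where 1 is 0.3 m, then the turn, a rotation vector about the tool's x, y, z normalised to -1 to 1, where 1 is 45 degrees, then the gripper's target within -1 to 1 (shut at 1, half-way at 0, fully open at -1). A call has 1 to 8 rows; each row is the pose to reach, as a shift and turn from the pose commanded when the call began, along the tool's axes at that moment; what a row does not reach only later rows make up. A row lasts 1/12 s, in which the tool goes at most 41.7 mm and 7.16 degrees, less where a joint would pass 70% of its speed; a pose out of reach is approached as far as the arm can. A call with a number of a shift or a turn outside -1 to 1 is refused whole. A call with a gripper value outside its range is refused whole. The fingers move at their own pace and stop on an object; the grip force is fixed at half the most. Time passes only in rows, so rows that repeat a pose let the fingers close. It gives the time, the measured TCP pose, the force, the opening and the grip force at its end, in the units of the state.
- read_state(): the state, without advancing time (a new reading comes with each control period).
- capture(name): name is "scene" or "top"; returns a dict with "image" (384x512x3 uint8, red, green, blue), "vertical_fov" (degrees; the focal length in pixels is half the picture's height over the tangent of half this angle, whatever the lens; pixels are square), "cx", "cy" (the principal point, pixels), "k1" (the pictures are not rectified: a ray, as slopes to the right and down, at radius r is drawn at 1 + k1 r^2 times it, then the intrinsics apply), "world_from_camera" (4x4, takes a point from camera to world coordinates). Camera axes: x right, y down, z forward; pixel columns grow to the right and rows downward; lengths in m; the calibration is good to about 2 mm. A picture is of the moment at which its call begins. There is no depth.
- hand_in(): hands the job in; it is judged then, once.
The state is a dict: "time_s": time; "joint_positions": joint angles; "qvel": joint speeds; "tau": joint torques, N m; "position": TCP position; "tcp_rot": TCP orientation; "force": force on the tool from outside, world axes, zero at the start; "moment": the same for the moment, N m; "opening": opening from 0.0 (shut) to 1.0 (fully open); "grasp_force": force on a finger pad.
Only numpy, scipy, OpenCV 4.12 (cv2) and the standard library are available. Lean on these libraries where they do the work, as an engineer would, in place of code of your own. Each camera call takes 0.05 s, during which the arm holds its last target. There are 200 camera calls.

## Working session

There is one attempt and no reset: what is moved stays moved. The work goes in short steps, Python scripts to look and compute and a tool call to move; the robot and the scene stay as the last step left them, time stands still between calls to the robot, and variables do not carry over. Pictures are saved under pics/ and viewed, at most 10 in all, crops included, and the job is handed in when it is done.

Besides the shell and the picture viewer there is one more tool, called after "Request:" in YAML: its name, and indented under it one key for each argument. step_arm: Moves the arm, as the interface text tells. Scaled input: -1 to 1 covers 0.3 m each way for a shift and 45 degrees each way for a turn. Its arguments: {"type":"object","properties":{"steps":{"type":"array"}},"required":["steps"]}

```bash
mkdir -p pics
cat > h.py <<'E'
from rig import *
import numpy as np, cv2
def ray(c,u,v):
    f=c["image"].shape[0]/2/np.tan(np.radians(c["vertical_fov"])/2)
    K=np.array([[f,0,c["cx"]],[0,f,c["cy"]],[0,0,1]])
    p=cv2.undistortPoints(np.array([[[u,v]]],float),K,np.array([c["k1"],0,0,0,0.]))[0,0] if 0 else None
    d=np.array([(u-c["cx"])/f,(v-c["cy"])/f]); s=d.copy()
    for _ in range(30): s=d/(1+c["k1"]*(s@s))
    T=np.array(c["world_from_camera"]); return T[:3,3],T[:3,:3]@np.r_[s,1]
def at(c,u,v,z):
    o,d=ray(c,u,v); return o+d*(z-o[2])/d[2]
def proj(c,P):
    f=c["image"].shape[0]/2/np.tan(np.radians(c["vertical_fov"])/2)
    T=np.array(c["world_from_camera"]); q=T[:3,:3].T@(np.array(P)-T[:3,3]); s=q[:2]/q[2]
    return s*(1+c["k1"]*(s@s))*f+[c["cx"],c["cy"]]
def save(c,n): cv2.imwrite("pics/"+n,c["image"][:,:,::-1])
E
python3 - <<'E'
from h import *
for n in("scene","top"):
    c=capture(n); save(c,n+"0.png"); print(n,c["vertical_fov"],c["k1"],np.round(c["world_from_camera"],3).tolist())
s=read_state();print(s["time_s"],s["position"],s["tcp_rot"])
E
```

```text
scene 47.38614408981653 -0.045606152966352634 [[-0.471, -0.67, 0.574, 0.076], [-0.882, 0.367, -0.296, 0.283], [-0.013, -0.645, -0.764, 0.776], [0.0, 0.0, 0.0, 1.0]]
top 53.947403229772384 -0.00656047271710563 [[0.027, -0.986, 0.166, 0.443], [-1.0, -0.027, 0.0, 0.057], [0.004, -0.165, -0.986, 0.973], [0.0, 0.0, 0.0, 1.0]]
0.1 [ 0.23044957 -0.58031971  0.24667743] [[ 9.29494277e-01  3.68836330e-01 -3.87757530e-04]
 [ 3.68836384e-01 -9.29492442e-01  1.87659321e-03]
 [ 3.31738058e-04 -1.88730174e-03 -9.99998164e-01]]
```

View pics/scene0.png

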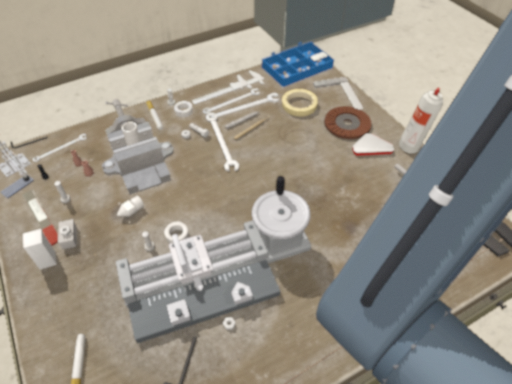

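View pics/top0.png

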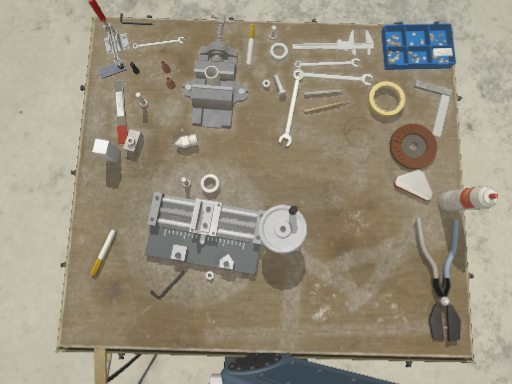

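Both views show the slide: wheel at top-view (283,229), carriage (205,217), and two riders at (178,252) and (226,262). I'll zoom in to tell the riders apart.

Run:
```python
import cv2,numpy as np
t=cv2.imread("pics/top0.png")[180:290,140:315]; s=cv2.imread("pics/scene0.png")[170:345,110:320]
cv2.imwrite("pics/c0.png",cv2.resize(t,None,fx=4.5,fy=4.5,interpolation=cv2.INTER_CUBIC))
cv2.imwrite("pics/c1.png",cv2.resize(s,None,fx=3.4,fy=3.4,interpolation=cv2.INTER_CUBIC))
```

```text
(no output)
```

View pics/c0.png

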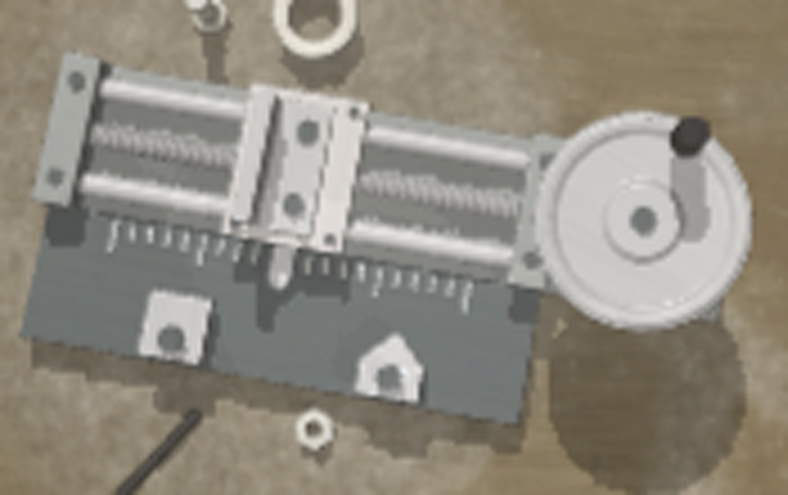

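View pics/c1.png

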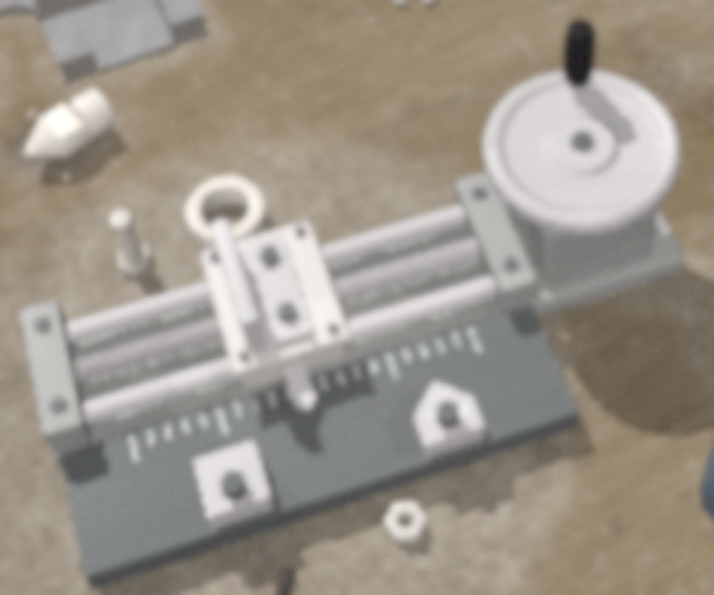

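The top crop shows the pointer tip at (281,283) and the pointed rider with nose (397,337) and screw (390,378), on the wheel side, so the turn is anticlockwise. The square-nosed rider is at (175,325), the wheel centre at (645,220) and the knob top at (690,135). The scene crop agrees: tip (306,402), nose (437,383), knob (579,50).

```bash
cat >> h.py <<'E'
def tri(a,b):
    (o1,d1),(o2,d2)=a,b
    A=np.c_[d1,-d2]; t=np.linalg.lstsq(A,o2-o1,rcond=None)[0]
    p,q=o1+t[0]*d1,o2+t[1]*d2
    return (p+q)/2,np.linalg.norm(p-q)
E
python3 - <<'E'
from h import *
np.set_printoptions(precision=4,suppress=True)
T=capture("top");S=capture("scene")
t=lambda u,v:((u+.5)/4.5-.5+140,(v+.5)/4.5-.5+180); s=lambda u,v:((u+.5)/3.4-.5+110,(v+.5)/3.4-.5+170)
for n,a,b in[("tip",(281,283),(306,405)),("nose",(397,337),(437,383)),("screw",(389,376),(450,412)),("hub",(644,220),(582,142)),
 ("knobtop",(691,132),(580,25)),("holeL1",(77,82),(42,326)),("holeL2",(56,177),(58,405)),("holeR1",(546,160),(480,193)),("holeR2",(531,259),(513,265)),("sqscrew",(171,338),(235,485))]:
    print(n,*tri(ray(T,*t(*a)),ray(S,*s(*b))))
print("wheelc z.106",at(T,*t(645,220),.106),at(S,*s(581,149),.106))
print("knob top z.153",at(T,*t(691,132),.153),at(S,*s(580,25),.153))
print("screws z.036",at(T,*t(389,376),.036),at(T,*t(171,338),.036),at(S,*s(450,412),.036),at(S,*s(235,485),.036))
m=np.array(T["image"])[180:290,140:315].max(2)<75
E
```

```text
tip [0.4692 0.1906 0.0254] 0.001646904451152283
nose [0.441  0.1236 0.0377] 0.0035991996233291886
screw [0.42   0.1266 0.042 ] 0.004083896193823857
hub [ 0.5036 -0.0042  0.1048] 0.002287416484679282
knobtop [ 0.5429 -0.0232  0.1556] 0.003325400909370387
holeL1 [0.5753 0.3055 0.0453] 0.002434974850126002
holeL2 [0.5225 0.313  0.0465] 0.002388859170244477
holeR1 [0.5385 0.0448 0.0453] 0.004804122877298474
holeR2 [0.4845 0.0518 0.0447] 0.0042671788452132075
sqscrew [0.4372 0.2456 0.0401] 0.0038240168472543417
wheelc z.106 [ 0.5041 -0.0037  0.106 ] [ 0.4983 -0.0016  0.106 ]
knob top z.153 [ 0.5441 -0.022   0.153 ] [ 0.544  -0.0259  0.153 ]
screws z.036 [0.4209 0.1288 0.036 ] [0.438  0.2481 0.036 ] [0.4217 0.1236 0.036 ] [0.4381 0.2437 0.036 ]
```

Request:
step_arm:
  steps:
    - [0.05,-0.04,0,0,0,0,-1]
    - [0.13,-0.106,0,0,0,0,-1]
    - [0.22,-0.179,0,0,0,0,-1]
    - [0.31,-0.252,0,0,0,0,-1]
    - [0.4,-0.325,0,0,0,0,-1]
    - [0.48,-0.39,0,0,0,0,-1]
    - [0.53,-0.43,0,0,0,0,-1]
    - [0.55,-0.448,0,0,0,0,-1]

```text
time_s: 0.87
position: [0.3352, -0.392, 0.2474]
tcp_rot: [[0.928, 0.371, -0.0], [0.371, -0.928, 0.002], [0.0, -0.002, -1.0]]
force: [0.6, 0.8, -0.8]
opening: 0.999
grasp_force: 0.0
```

Request:
step_arm:
  steps:
    - [0.05,-0.04,0,0,0,0,-1]
    - [0.13,-0.106,0,0,0,0,-1]
    - [0.22,-0.179,0,0,0,0,-1]
    - [0.31,-0.252,0,0,0,0,-1]
    - [0.4,-0.325,0,0,0,0,-1]
    - [0.48,-0.39,0,0,0,0,-1]
    - [0.53,-0.43,0,0,0,0,-1]
    - [0.55,-0.448,0,0,0,0,-1]

```text
time_s: 1.53
position: [0.4391, -0.2078, 0.2476]
tcp_rot: [[0.929, 0.371, 0.0], [0.371, -0.929, 0.0], [0.0, 0.0, -1.0]]
force: [-1.1, -0.0, 0.0]
opening: 1.001
grasp_force: 0.0
```

Request:
step_arm:
  steps:
    - [0.05,-0.04,0,0,0,0,-1]
    - [0.13,-0.106,0,0,0,0,-1]
    - [0.22,-0.179,0,0,0,0,-1]
    - [0.31,-0.252,0,0,0,0,-1]
    - [0.4,-0.325,0,0,0,0,-1]
    - [0.48,-0.39,0,0,0,0,-1]
    - [0.53,-0.43,0,0,0,0,-1]
    - [0.554,-0.447,0,0,0,0,-1]

```text
time_s: 2.2
position: [0.5446, -0.0225, 0.2475]
tcp_rot: [[0.929, 0.371, 0.001], [0.371, -0.929, -0.0], [0.001, 0.001, -1.0]]
force: [-0.1, -0.3, -0.1]
opening: 0.996
grasp_force: 0.0
```

Request:
step_arm:
  steps:
    - [0,0,0.05,0,0,0,-1]
    - [0,0,0.12,0,0,0,-1]
    - [0,0,0.19,0,0,0,-1]
    - [0,0,0.26,0,0,0,-1]
    - [0,0,0.31,0,0,0,-1]
    - [0,0,0.34,0,0,0,-1]
    - [0,0,0.353,0,0,0,-1]
    - [0,0,0.353,0,0,0,-1]

```text
time_s: 2.87
position: [0.5429, -0.0244, 0.141]
tcp_rot: [[0.93, 0.368, -0.001], [0.368, -0.93, 0.0], [-0.001, -0.001, -1.0]]
force: [-0.2, 0.5, 0.5]
opening: 0.998
grasp_force: 0.0
```

Request:
step_arm:
  steps:
    - [0,0,0,0,0,0,0.2]
    - [0,0,0,0,0,0,0.4]
    - [0,0,0,0,0,0,0.6]
    - [0,0,0,0,0,0,0.8]
    - [0,0,0,0,0,0,1]
    - [0,0,0,0,0,0,1]
    - [0,0,0,0,0,0,1]
    - [0,0,0,0,0,0,1]

```text
time_s: 3.53
position: [0.5432, -0.0233, 0.1418]
tcp_rot: [[0.929, 0.369, 0.0], [0.369, -0.929, -0.0], [0.0, 0.0, -1.0]]
force: [-0.5, 0.0, -0.3]
opening: 0.48
grasp_force: 0.0
```

Run:
```python
from h import *
s=read_state();p=np.array(s["position"]);R=np.array(s["tcp_rot"]);print(s["time_s"],p,s["opening"],s["grasp_force"],s["force"])
W=np.array([.5036,-.004]); v=p[:2]-W; a0=np.arctan2(v[1],v[0]);r=np.hypot(*v);print(r,np.degrees(a0))
T=capture("top");S=capture("scene")
cv2.imwrite("pics/g.png",np.vstack([cv2.resize(i[:,:,::-1][150:300,100:356],None,fx=2,fy=2) for i in(T["image"],S["image"][:,:,:])]))
```

```text
3.5333 [ 0.54317734 -0.02331088  0.14175353] 0.479546146303318 0.0 [-0.53553541  0.00905942 -0.26692405]
0.044037213371051605 -26.00903139524792
```

View pics/g.png

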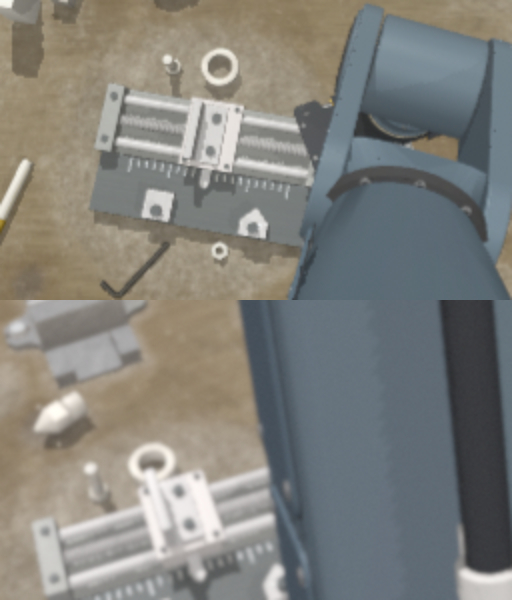

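The arm hides the wheel, but the carriage (pointer tip near (205,185)) and both riders stay visible in the top view. The fingers are still closing, so I'll keep going.

Request:
step_arm:
  steps:
    - [0,0,0,0,0,0,1]
    - [0,0,0,0,0,0,1]
    - [0,0,0,0,0,0,1]
    - [0,0,0,0,0,0,1]
    - [0,0,0,0,0,0,1]
    - [0,0,0,0,0,0,1]

```text
time_s: 4.13
position: [0.544, -0.0241, 0.1417]
tcp_rot: [[0.929, 0.369, 0.002], [0.369, -0.929, -0.001], [0.001, 0.002, -1.0]]
force: [2.3, -4.6, -3.5]
opening: 0.198
grasp_force: 30.0
```

Run:
```python
from h import *
s=read_state();p=np.array(s["position"]);R=np.array(s["tcp_rot"]);print(s["time_s"],p,s["opening"],s["grasp_force"],s["force"])
W=np.array([.5036,-.004]);v=np.array([.5434,-.0232])-W; a0=np.arctan2(v[1],v[0]);print(np.hypot(*v),np.degrees(a0))
r=.0445; c=np.array([[.9297,.3685],[.3685,-.9297]])
a0=np.radians(-26)
for k in range(8):
  b=a0+np.radians(72*k)
  f=lambda a:r*np.array([np.cos(a),np.sin(a)])
  print([[round(float(x),3) for x in c.T@(f(b+np.radians(9*(j+1)))-f(b))/.3] for j in range(8)])
```

```text
4.1333 [ 0.54396278 -0.02411008  0.14169271] 0.19795300863379087 29.99931752536213 [ 2.33472822 -4.56100539 -3.51701433]
0.044189138937073616 -25.753221994541413
[[0.016, -0.017], [0.029, -0.036], [0.039, -0.057], [0.045, -0.08], [0.048, -0.103], [0.047, -0.126], [0.043, -0.149], [0.035, -0.171]]
[[-0.011, -0.02], [-0.026, -0.039], [-0.043, -0.055], [-0.062, -0.068], [-0.083, -0.078], [-0.105, -0.084], [-0.128, -0.087], [-0.152, -0.086]]
[[-0.023, 0.004], [-0.045, 0.012], [-0.065, 0.024], [-0.084, 0.038], [-0.099, 0.055], [-0.112, 0.074], [-0.122, 0.095], [-0.129, 0.118]]
[[-0.003, 0.023], [-0.002, 0.046], [0.002, 0.069], [0.01, 0.091], [0.021, 0.111], [0.036, 0.13], [0.053, 0.146], [0.072, 0.159]]
[[0.021, 0.01], [0.043, 0.016], [0.067, 0.019], [0.09, 0.018], [0.113, 0.014], [0.135, 0.006], [0.155, -0.005], [0.173, -0.019]]
[[0.016, -0.017], [0.029, -0.036], [0.039, -0.057], [0.045, -0.08], [0.048, -0.103], [0.047, -0.126], [0.043, -0.149], [0.035, -0.171]]
[[-0.011, -0.02], [-0.026, -0.039], [-0.043, -0.055], [-0.062, -0.068], [-0.083, -0.078], [-0.105, -0.084], [-0.128, -0.087], [-0.152, -0.086]]
[[-0.023, 0.004], [-0.045, 0.012], [-0.065, 0.024], [-0.084, 0.038], [-0.099, 0.055], [-0.112, 0.074], [-0.122, 0.095], [-0.129, 0.118]]
```

Request:
step_arm:
  steps:
    - [0.016,-0.017,0,0,0,0,1]
    - [0.029,-0.036,0,0,0,0,1]
    - [0.039,-0.057,0,0,0,0,1]
    - [0.045,-0.08,0,0,0,0,1]
    - [0.048,-0.103,0,0,0,0,1]
    - [0.047,-0.126,0,0,0,0,1]
    - [0.043,-0.149,0,0,0,0,1]
    - [0.035,-0.171,0,0,0,0,1]

```text
time_s: 4.8
position: [0.5333, 0.0289, 0.1417]
tcp_rot: [[0.929, 0.37, -0.001], [0.37, -0.929, -0.0], [-0.001, -0.0, -1.0]]
force: [0.9, -4.6, -1.9]
opening: 0.196
grasp_force: 30.0
```

Request:
step_arm:
  steps:
    - [-0.011,-0.02,0,0,0,0,1]
    - [-0.026,-0.039,0,0,0,0,1]
    - [-0.043,-0.055,0,0,0,0,1]
    - [-0.062,-0.068,0,0,0,0,1]
    - [-0.083,-0.078,0,0,0,0,1]
    - [-0.105,-0.084,0,0,0,0,1]
    - [-0.128,-0.087,0,0,0,0,1]
    - [-0.152,-0.086,0,0,0,0,1]

```text
time_s: 5.47
position: [0.4831, 0.0354, 0.1417]
tcp_rot: [[0.93, 0.368, 0.004], [0.368, -0.93, -0.0], [0.004, 0.001, -1.0]]
force: [6.0, -3.2, -6.5]
opening: 0.199
grasp_force: 30.0
```

Request:
step_arm:
  steps:
    - [-0.023,0.004,0,0,0,0,1]
    - [-0.045,0.012,0,0,0,0,1]
    - [-0.065,0.024,0,0,0,0,1]
    - [-0.084,0.038,0,0,0,0,1]
    - [-0.099,0.055,0,0,0,0,1]
    - [-0.112,0.074,0,0,0,0,1]
    - [-0.122,0.095,0,0,0,0,1]
    - [-0.129,0.118,0,0,0,0,1]

```text
time_s: 6.13
position: [0.4586, -0.0103, 0.1417]
tcp_rot: [[0.93, 0.367, 0.0], [0.367, -0.93, 0.003], [0.001, -0.003, -1.0]]
force: [3.1, 4.2, -2.4]
opening: 0.199
grasp_force: 30.0
```

Request:
step_arm:
  steps:
    - [-0.003,0.023,0,0,0,0,1]
    - [-0.002,0.046,0,0,0,0,1]
    - [0.002,0.069,0,0,0,0,1]
    - [0.01,0.091,0,0,0,0,1]
    - [0.021,0.111,0,0,0,0,1]
    - [0.036,0.13,0,0,0,0,1]
    - [0.053,0.146,0,0,0,0,1]
    - [0.072,0.159,0,0,0,0,1]

```text
time_s: 6.8
position: [0.4968, -0.0493, 0.1416]
tcp_rot: [[0.929, 0.369, -0.002], [0.369, -0.929, -0.001], [-0.002, 0.001, -1.0]]
force: [-3.3, -1.2, 2.8]
opening: 0.199
grasp_force: 30.0
```

Request:
step_arm:
  steps:
    - [0.021,0.01,0,0,0,0,1]
    - [0.043,0.016,0,0,0,0,1]
    - [0.067,0.019,0,0,0,0,1]
    - [0.09,0.018,0,0,0,0,1]
    - [0.113,0.014,0,0,0,0,1]
    - [0.135,0.006,0,0,0,0,1]
    - [0.155,-0.005,0,0,0,0,1]
    - [0.173,-0.019,0,0,0,0,1]

```text
time_s: 7.47
position: [0.5444, -0.0234, 0.1417]
tcp_rot: [[0.929, 0.369, 0.002], [0.369, -0.929, -0.001], [0.002, 0.001, -1.0]]
force: [-0.5, -3.9, -1.1]
opening: 0.196
grasp_force: 30.0
```

Run:
```python
from h import *
T=capture("top");save(T,"t2.png")
cv2.imwrite("pics/g2.png",cv2.resize(T["image"][180:290,140:315][:,:,::-1],None,fx=4.5,fy=4.5,interpolation=cv2.INTER_CUBIC))
print(read_state()["position"])
```

```text
[ 0.54485379 -0.02224592  0.14168714]
```

View pics/g2.png

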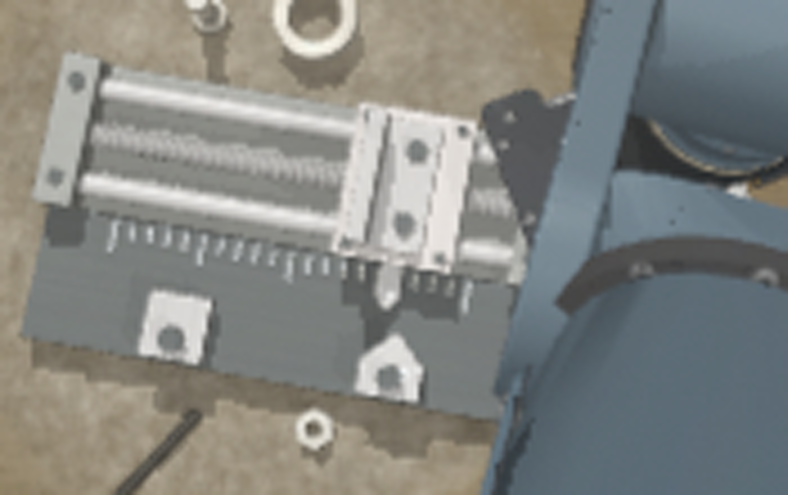

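The carriage has moved 60 mm. The pointer tip is at (388,305) and the nose at (397,337), so it's still several mm short.

Run:
```python
from h import *
T=capture("top");t=lambda u,v:((u+.5)/4.5-.5+140,(v+.5)/4.5-.5+180)
d=np.array([.142,.990]);q=lambda u,v,z:at(T,*t(u,v),z)[:2]@d
for z in(.026,.031):print("tip",q(388,305,z),"was",q(281,283,z))
print("nose",q(397,337,.036),"screw",q(389,376,.038),"base edge mid",(q(355,394,.036)+q(420,403,.036))/2)
r=.0445;c=np.array([[.9297,.3685],[.3685,-.9297]]);f=lambda a:r*np.array([np.cos(a),np.sin(a)]);b=np.radians(-26)
print([[round(float(x),3) for x in c.T@(f(b+np.radians(9*(j+1)))-f(b))/.3] for j in range(7)])
```

```text
tip 0.19557980685650647 was 0.2560412850252287
tip 0.19517891688891964 was 0.2553210195716182
nose 0.18681773238872423 screw 0.1871703448778474 base edge mid 0.18594576828931486
[[0.016, -0.017], [0.029, -0.036], [0.039, -0.057], [0.045, -0.08], [0.048, -0.103], [0.047, -0.126], [0.043, -0.149]]
```

About 8.8 mm remain, which is 54° of crank, so six more rows. Then I'll settle, release and rise.

Request:
step_arm:
  steps:
    - [0.016,-0.017,0,0,0,0,1]
    - [0.029,-0.036,0,0,0,0,1]
    - [0.039,-0.057,0,0,0,0,1]
    - [0.045,-0.08,0,0,0,0,1]
    - [0.048,-0.103,0,0,0,0,1]
    - [0.047,-0.126,0,0,0,0,1]
    - [0.047,-0.126,0,0,0,0,1]
    - [0.047,-0.126,0,0,0,0,1]

```text
time_s: 8.23
position: [0.5415, 0.0188, 0.1417]
tcp_rot: [[0.93, 0.368, -0.001], [0.368, -0.93, 0.003], [0.001, -0.003, -1.0]]
force: [2.0, 5.9, -2.6]
opening: 0.198
grasp_force: 30.0
```

Request:
step_arm:
  steps:
    - [0,0,0,0,0,0,-1]
    - [0,0,0,0,0,0,-1]
    - [0,0,0,0,0,0,-1]
    - [0,0,0,0,0,0,-1]
    - [0,0,0,0,0,0,-1]
    - [0,0,0,0,0,0,-1]
    - [0,0,0,0,0,0,-1]
    - [0,0,0,0,0,0,-1]

```text
time_s: 8.9
position: [0.5421, 0.0165, 0.1417]
tcp_rot: [[0.93, 0.369, -0.0], [0.369, -0.93, 0.0], [-0.0, -0.0, -1.0]]
force: [0.3, -0.4, 0.2]
opening: 0.714
grasp_force: 0.0
```

Request:
step_arm:
  steps:
    - [0,0,-0.03,0,0,0,-1]
    - [0,0,-0.08,0,0,0,-1]
    - [0,0,-0.14,0,0,0,-1]
    - [0,0,-0.2,0,0,0,-1]
    - [0,0,-0.25,0,0,0,-1]
    - [0,0,-0.29,0,0,0,-1]
    - [0,0,-0.3,0,0,0,-1]
    - [0,0,-0.3,0,0,0,-1]

```text
time_s: 9.57
position: [0.5428, 0.0165, 0.2331]
tcp_rot: [[0.929, 0.369, 0.003], [0.369, -0.929, -0.001], [0.003, 0.002, -1.0]]
force: [-0.5, -0.6, 0.2]
opening: 1.001
grasp_force: 0.0
```

Run:
```python
from h import *
T=capture("top");print(read_state()["position"],read_state()["opening"],read_state()["force"])
cv2.imwrite("pics/g3.png",cv2.resize(T["image"][180:290,140:315][:,:,::-1],None,fx=4.5,fy=4.5,interpolation=cv2.INTER_CUBIC))
```

```text
[0.54215506 0.01658989 0.23208379] 0.9972303160924738 [-0.75663278 -0.63238592  0.68906687]
```

View pics/g3.png

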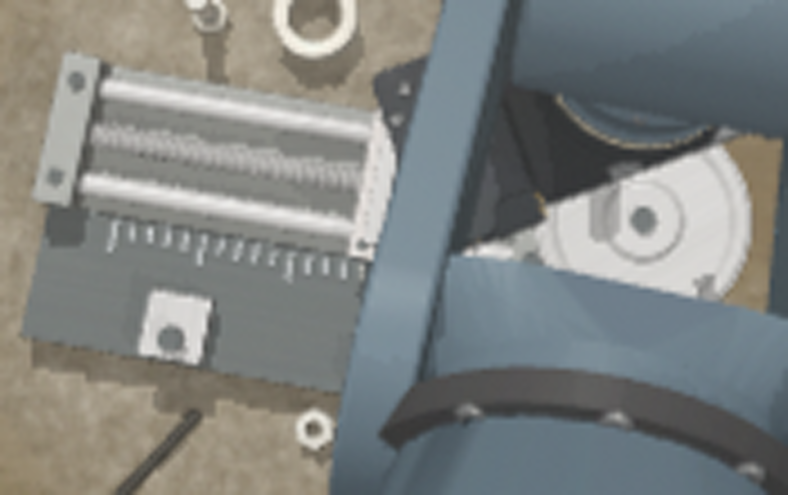

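The arm covers the pointer, but the carriage's corner hole moved from (345,243) to (362,246). That is about 9 mm at 1.8 px/mm, against the 8.8 mm needed, so I'm handing in.

```bash
python3 -c "
from rig import *
print(hand_in())"
```

```text
the job is handed in; nothing more can be done
None
```

I cranked the carriage about 69 mm towards the wheel to the pointed rider, let go of the crank, lifted clear and handed the job in at about 9.6 s; I estimate the pointer is within 2 mm of the mark, though the arm hid it in the last picture and no verdict came back.

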